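# Clamp a wooden book cover with the eccentric cam and punch-mark it

### The job

Clear the glue jar out of the cam lever's swing by standing it upright and wholly on the round cork mat, and push the wooden cover along the jig's channel until it is fully home against the end stop. Then swing the lever until the cam's high point (red dot) bears squarely on the sprung follower and the cover is clamped, and only then press the blue spring punch straight down until it snaps and marks the cover. Let the punch spring back up, leave the clamp shut and the cover home, and do not disturb the other things on the table.

Things in the scene. Friction and masses are not known exactly. Their poses are not given: they have to be found in the camera images.
- jig: Grey laminated marking jig, fixed (place and yaw vary). Origin: underside, middle of the channel's width; x runs along the channel to the end stop, away from the robot; y to the left; z up. Base board 18 mm thick, x -114 to +118, y -138 to +66 mm. Fence on the left, spring pad and cam on the right, punch over the far end; the near end of the channel is open.
- fence_face (a point): Middle of the wooden fence's inner face, at its foot (jig x = 0, y = +35 mm, z = 18 mm); the fence runs x -80 to +80 mm, top at z = 36 mm. The channel is 76.8 mm wide between fence and open pad.
- stop_face (a point): Middle of the aluminium end stop's face, at its foot (jig x = +80 mm, y = +4 mm, z = 18 mm); stop 56 mm wide, top z = 36 mm. Behind it a dark steel column (jig x 98 to 114 mm, 30 mm wide) with an arm, top at z = 76 mm, that reaches back over the channel to x = 43 mm and carries the punch.
- home_mark (a point): Point on the jig's board (jig x = 30 mm, y = 0, z = 18 mm): the centre of the cover's underside lies here when the cover is home against the end stop and clamped against the fence. Axes as the jig's.
- cover: Loose light-wood book cover 100 x 70 x 10 mm, 60 g, lying flat in the channel on the jig's board, long side along jig x, 25 to 50 mm short of the end stop at the start. Origin: centre of its underside; x along its length, z up. Its near edge (50 mm behind its origin) can be pushed with the fingers down in the channel, 80 mm or more from the punch.
- pad: Black rubber clamp pad 70 x 8 x 14 mm (jig x, y, z), spanning jig x = -20 to +50 mm, z = 20 to 34 mm, facing the right-hand edge of the cover; carried on springs by the follower. Origin: centre of its underside.
- follower (a joint): Travel of the aluminium sprung follower plate (58 x 10 x 16 mm, white line on top at its middle) towards the fence, m: 0 = open on its rest stop, 0.0093 = lifted by the cam's high point. A light spring (3 to 6 N) returns it. The pad it carries presses the cover on the fence with about 8 N when shut.
- cam (a joint): Angle of brass cam and lever, rad, 0 to 3.0, growing clockwise from above. At 0 the lever points along jig +x (away from the robot); its azimuth in the jig is -(value). At 2.5 the red dot faces the follower's white line and the lever points back and to the right; past 2.5 the clamp loosens. Starts at 0.05 to 0.7, meets the follower at about 1.0, stays where left (2 to 4 N at the post turns it).
- cam_axis (a point): The cam's upright axis at the top of the base board (jig x = 15 mm, y = -90.5 mm, z = 18 mm). Brass disc 48 mm across, 10 mm off-centre, z = 20 to 36 mm; steel hub 18 mm across up to z = 46 mm.
- post (a point): Red upright handle post at the lever's end, 14 mm across, 75 mm from the cam axis, from z = 40 to 90 mm above the table; this point is on its axis at z = 65 mm. The lever bar under it is 12 mm wide, z = 38 to 46 mm. Push the post sideways to turn the cam.
- punch (a joint): Downward travel of the captive spring punch, m: 0 = up, 0.0118 = hard stop. It resists with about 6 N, rising to 11 or 12 N near 0.0055, then snaps over (force falls to some 5 N near 0.0105) and its sprung tip hits the home cover at about 0.0105; press on to 0.011. It springs back up when let go.
- punch_top (a point): Centre of the top of the punch's blue cap (28 mm across, 16 mm high), at jig x = 60 mm, y = 0, z = 112 mm above the table when up.
- punch_tip: The punch's steel tip; origin at its point, 38.5 mm above the table when up.
- jar: Glue jar with white lid, 50 mm across, 85 mm tall, 0.18 to 0.35 kg, standing on the table right of the jig, in the way of the lever's swing. Origin: centre of its underside.
- mat: Round cork mat 90 mm across, 4 mm thick, fixed on the table, left or right of the jig. Origin: centre of its underside.
- tin: Dark metal pencil pot, 72 mm across, 100 mm tall, standing on the other side from the mat: leave alone. Origin: centre of underside.
- roll: Standing paper roll 64 mm across, 200 mm tall, behind the jig: leave alone. Origin: centre of underside.
- weight: Brass book weight 60 mm across, 62 mm tall: leave alone. Origin: centre of underside.
- brush: Glue brush lying between the robot and the jig, to the left: leave alone. Origin: centre of underside.
- folder: White folding stick 150 x 22 x 6 mm lying behind the jig: leave alone. Origin: centre of underside.
- spool: Green thread spool 40 mm across, 42 mm tall, standing close to the left of the jig: leave alone. Origin: centre of underside.
- wax: Yellow wax block 40 x 40 x 25 mm on the table near the jig's right-hand near corner: leave alone. Origin: centre of underside.
- spare: Dark-wood spare cover 100 x 70 x 10 mm lying on the table: leave alone. Origin: centre of underside.

How it is judged:
By the outcome, as a careful person would: the job done as asked, in the order asked, and still so for the second after the job is handed in, with the robot touching nothing.
It also fails if it takes over 72 s, if anything falls off the work surface, if the arm or the gripper's body presses on something with over 40 N, if the wrist force passes 120 N, or if a joint passes its speed limit or range.

### The arm

A 6-joint arm with a two-finger parallel gripper is mounted at the origin on the work surface. World frame = base frame: x ahead of the robot, y to its left, z up, the work surface at z = 0. Lengths are in mm, angles in rad, forces in N, time in s.
With the tool pointing down it reaches from about 300 to 775 mm from the base axis. Payload 14.6 kg.
Tool frame: the origin (TCP) lies between the finger pads; the fingertips stand 8 mm ahead of it and the grasp point (between the pads) lies 11 mm behind it; y points along the fingers, x is the direction in which the jaws open and shut, and the axes are right-handed (so a half turn about y gives the same grasp; the last joint's range is limited). The gripper opens to 94 mm and grips with 3 to 60 N. Pads are 16 mm wide; open, the fingers measure 119 mm over their backs; the gripper's body (75 mm by 177 mm) begins 78 mm behind the grasp point.
Start: joints at [1.188, 0.3, 1.521, -0, 1.321, -0.067], TCP at [170.815, 522.792, 213.446] pointing down, gripper open.
Joint ranges: [-3.03, 3.03], [-0.79, 2.21], [0.23, 2.52], [-1.04, 4.18], [0, 3.07], [-2.55, 2.55]. Speed limits (rad/s): [2.22, 2.22, 2.57, 3.14, 3.14, 3.14].

### API

Orientations are given as [roll, pitch, yaw] about the fixed x, y, z axes, in that order (R = Rz(yaw) Ry(pitch) Rx(roll)).
In Python, from cell import read_state, imaging, order gives the robot as it stands. The module is installed in compiled form; this text tells all that it offers.
- The arm moves only by the shell command python3 -m handwheel 'ROWS' [FORCE]. ROWS is JSON, a list that holds one entry, the list of rows, each a list of 7 numbers: the shift along the tool's x, y, z in mm, then the turn, a rotation vector about the tool's x, y, z in degrees, then the opening, from -1 (shut) to 1 (fully open), so that 0 is half open. A call has 1 to 5 rows; each row is the pose to reach, as a shift and turn from the pose measured when the call began, along the tool's axes at that moment; what a row does not reach only later rows make up. A row lasts 1/12 s, in which the tool goes at most 41.7 mm and 7.16 degrees, less where a joint would pass 70% of its speed; a pose out of reach is approached as far as the arm can. A call with a gripper value outside its range is refused whole. The fingers move at their own pace and stop on an object; FORCE is the grip in N (left out, the last holds). Time passes only in rows, so rows that repeat a pose let the fingers close. It gives the time, the measured TCP pose, the force and the opening at its end, in the units of the state.
- read_state(): the state, without advancing time (a new reading comes with each control period).
- imaging.camera(name): name is "scene" or "top"; returns (picture, depth): 384x512x3 uint8, red, green, blue; 384x512 float32, mm along the optical axis (not along the pixel's ray), 0 where there is no reading.
- imaging.get_calibration(name): a dict with "mtx" (3x3 intrinsics, pixels), "world_from_camera" (4x4, takes a point from camera to world coordinates). Camera axes: x right, y down, z forward; pixel columns grow to the right and rows downward; lengths in mm; the calibration is good to about 2 mm. A picture is of the moment at which its call begins. get_calibration takes no time and is no camera call.
- order.sign_off(): hands the job in, once; it reports no verdict.
The state is a dict: "clock": time; "joints": joint angles; "qd": joint speeds; "effort": joint torques, N m; "eef_pos": TCP position; "eef_rot": TCP orientation; "wrist_force": force on the tool from outside, world axes, zero at the start; "moment": the same for the moment, N m; "finger_gap": finger opening in mm.
Only numpy, scipy, OpenCV 4.12 (cv2) and the standard library are available. Lean on these libraries where they do the work, as an engineer would, in place of code of your own. Each camera call takes 0.05 s, during which the arm holds its last target.

## Working session

There is one attempt and no reset: what is moved stays moved. The work goes in short steps, Python scripts to look and compute and a shell command to move; the robot and the scene stay as the last step left them, time stands still between calls to the robot, and variables do not carry over. Pictures are saved under pics/ and viewed, and the job is handed in when it is done.

```bash
mkdir -p pics; ls
python3 - <<'E'
from cell import read_state, imaging
import cv2,numpy as np
print(read_state())
for n in("scene","top"):
    p,d=imaging.camera(n); cv2.imwrite(f"pics/{n}0.png",p[:,:,::-1]); np.savez(f"pics/{n}0.npz",p=p,d=d)
    print(imaging.get_calibration(n))
E
```

```text
pics
{'clock': 0.0, 'joints': array([ 1.18841805e+00,  3.00441571e-01,  1.52157331e+00, -1.59238449e-05,
        1.32071169e+00, -6.65838355e-02]), 'qd': array([-9.76816907e-04,  4.61747569e-05,  1.63531726e-03,  7.39262326e-04,
       -3.37205449e-04, -7.09020387e-05]), 'effort': array([ 9.66912557e-04, -5.31803298e+01, -3.52722323e+01,  7.08350586e-02,
        2.44040682e-02, -5.50211814e-05]), 'eef_pos': array([170.71773905, 522.5670681 , 212.90581525]), 'eef_rot': array([-1.57073627e+00,  1.13242738e-03,  1.25500587e+00]), 'wrist_force': array([ 0.81970739,  0.95512278, -0.73735577]), 'moment': array([-0.0471952 , -0.02474765, -0.01816573]), 'finger_gap': 93.90455069907739}
{'mtx': array([[442.45289575,   0.        , 252.54767103],
       [  0.        , 442.45289575, 191.76202753],
       [  0.        ,   0.        ,   1.        ]]), 'world_from_camera': array([[-4.80437618e-01,  7.50410971e-01, -4.53941703e-01,
         1.09136964e+03],
       [ 8.77000357e-01,  4.06886817e-01, -2.55565044e-01,
         2.59214767e+02],
       [-7.07591828e-03, -5.20890097e-01, -8.53594423e-01,
         1.08963021e+03],
       [ 0.00000000e+00,  0.00000000e+00,  0.00000000e+00,
         1.00000000e+00]])}
{'mtx': array([[366.32143491,   0.        , 250.27841999],
       [  0.        , 366.32143491, 195.11554924],
       [  0.        ,   0.        ,   1.        ]]), 'world_from_camera': array([[ 1.32441385e-02, -9.94166637e-01,  1.07038737e-01,
         5.06297337e+02],
       [-9.99796913e-01, -1.15403485e-02,  1.65213022e-02,
        -2.19035435e+01],
       [-1.51896631e-02, -1.07235810e-01, -9.94117576e-01,
         8.88209313e+02],
       [ 0.00000000e+00,  0.00000000e+00,  0.00000000e+00,
         1.00000000e+00]])}
```

View pics/scene0.png

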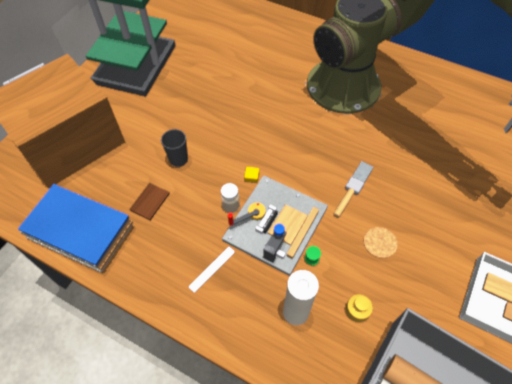

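View pics/top0.png

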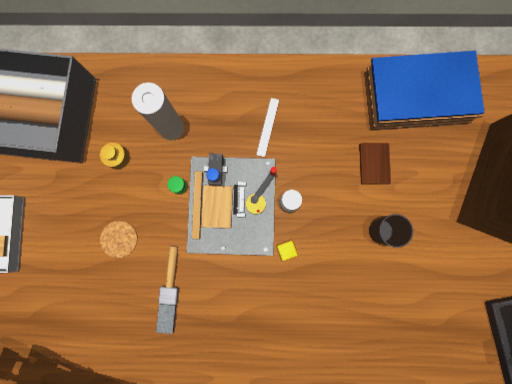

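The scene view has the jig at (275,222), with the jar at (230,195) and the mat at (380,242). In the top view the jar lid is at (291,200), the mat at (118,239), the red post at (273,171) and the blue cap at (213,175). Now the measurements.

```bash
cat > h.py <<'E'
import numpy as np,cv2
from cell import read_state, imaging
C={n:imaging.get_calibration(n) for n in("scene","top")}
def ray(n,uv,z):
    c=C[n];T=c["world_from_camera"]; d=T[:3,:3]@np.linalg.inv(c["mtx"])@np.array([uv[0],uv[1],1.]); o=T[:3,3]
    return o+d*(z-o[2])/d[2]
def two(uvt,uvs):
    A=[];b=[]
    for n,uv in(("top",uvt),("scene",uvs)):
        c=C[n];T=c["world_from_camera"]; d=T[:3,:3]@np.linalg.inv(c["mtx"])@np.array([uv[0],uv[1],1.]);d/=np.linalg.norm(d)
        P=np.eye(3)-np.outer(d,d);A.append(P);b.append(P@T[:3,3])
    return np.linalg.solve(A[0]+A[1],b[0]+b[1])
def proj(n,X):
    c=C[n];T=c["world_from_camera"];p=T[:3,:3].T@(np.array(X)-T[:3,3]);q=c["mtx"]@p;return q[:2]/q[2]
def grab(n,tag):
    p,d=imaging.camera(n);np.savez(f"pics/{n}{tag}.npz",p=p,d=d);cv2.imwrite(f"pics/{n}{tag}.png",p[:,:,::-1]);return p,d
def crop(p,u0,v0,u1,v1,f,name):
    cv2.imwrite(name,cv2.resize(p[v0:v1,u0:u1,::-1],None,fx=f,fy=f,interpolation=cv2.INTER_CUBIC))
def blobs(p,lo,hi,roi=None,amin=8):
    hsv=cv2.cvtColor(p,cv2.COLOR_RGB2HSV);m=cv2.inRange(hsv,np.array(lo),np.array(hi))
    if roi: 
        mm=np.zeros_like(m);u0,v0,u1,v1=roi;mm[v0:v1,u0:u1]=255;m&=mm
    k,l,s,c=cv2.connectedComponentsWithStats(m)
    return [(c[i].round(1).tolist(),s[i].tolist()) for i in range(1,k) if s[i,4]>=amin],m
E
python3 - <<'E'
from h import *
t=np.load("pics/top0.npz")["p"];s=np.load("pics/scene0.npz")["p"]
crop(t,170,140,320,270,5,"pics/topc.png");crop(s,210,150,340,280,5,"pics/scenec.png")
for nm,p in(("top",t),("scene",s)):
    for c,lo,hi in(("red",(0,170,120),(6,255,255)),("blue",(108,150,100),(125,255,255)),("yellow",(22,180,120),(32,255,255)),("white",(0,0,190),(180,40,255)),("green",(60,150,60),(80,255,255))):
        print(nm,c,blobs(p,lo,hi,None if nm=="top" else None)[0][:12])
E
```

```text
top red [([273.5, 169.6], [271, 167, 6, 6, 31])]
top blue [([427.2, 85.5], [372, 51, 112, 70, 6565]), ([212.4, 174.4], [207, 169, 12, 12, 120])]
top yellow [([103.0, 151.3], [101, 148, 7, 9, 23]), ([286.8, 250.3], [277, 241, 21, 20, 276])]
top white [([31.9, 85.7], [0, 75, 66, 22, 992]), ([147.4, 98.0], [132, 83, 32, 31, 766]), ([267.4, 127.2], [257, 98, 22, 59, 500]), ([267.5, 162.9], [266, 161, 4, 5, 15]), ([205.5, 168.0], [204, 166, 4, 5, 20]), ([224.9, 168.8], [223, 166, 4, 6, 16]), ([241.2, 182.8], [238, 181, 8, 4, 27]), ([240.9, 199.1], [237, 187, 7, 25, 116]), ([291.5, 199.4], [282, 190, 20, 20, 311]), ([5.3, 195.7], [0, 195, 14, 2, 21]), ([5.5, 226.1], [0, 198, 14, 73, 591]), ([240.7, 214.7], [237, 213, 8, 4, 27])]
top green [([175.5, 184.1], [168, 177, 16, 16, 196])]
scene red [([230.1, 217.6], [228, 213, 5, 12, 46])]
scene blue [([45.0, 219.1], [19, 184, 86, 61, 457]), ([70.4, 207.8], [67, 205, 8, 7, 18]), ([81.1, 210.0], [74, 208, 13, 6, 23]), ([77.5, 216.8], [73, 212, 13, 12, 47]), ([67.2, 217.4], [64, 215, 8, 6, 9]), ([115.3, 233.5], [103, 215, 25, 37, 74]), ([58.3, 222.6], [54, 218, 10, 11, 27]), ([278.7, 230.4], [275, 225, 9, 10, 44]), ([57.8, 246.6], [53, 245, 10, 5, 13]), ([68.9, 251.7], [64, 250, 10, 5, 14]), ([92.1, 258.8], [77, 253, 27, 11, 50])]
scene yellow [([251.3, 173.8], [244, 167, 15, 15, 191])]
scene white [([23.3, 73.4], [4, 64, 39, 21, 91]), ([357.3, 179.8], [346, 165, 23, 26, 236]), ([366.9, 167.4], [366, 166, 3, 4, 9]), ([271.5, 217.4], [223, 176, 104, 96, 2779]), ([229.0, 190.4], [221, 183, 17, 15, 193]), ([283.2, 250.9], [277, 245, 13, 12, 73]), ([211.5, 268.8], [189, 247, 45, 45, 467]), ([489.0, 298.4], [466, 252, 46, 84, 1740]), ([63.8, 341.4], [0, 254, 190, 130, 11928]), ([302.6, 284.6], [288, 270, 30, 30, 722]), ([0.8, 280.5], [0, 279, 3, 4, 8]), ([384.2, 382.0], [381, 380, 8, 4, 20])]
scene green [([312.3, 255.1], [306, 247, 14, 18, 198])]
```

View pics/topc.png

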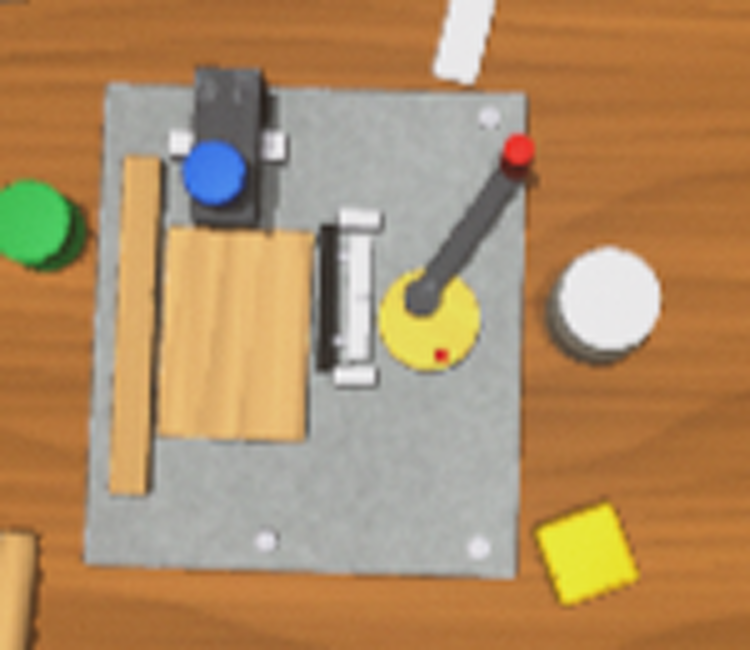

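View pics/scenec.png

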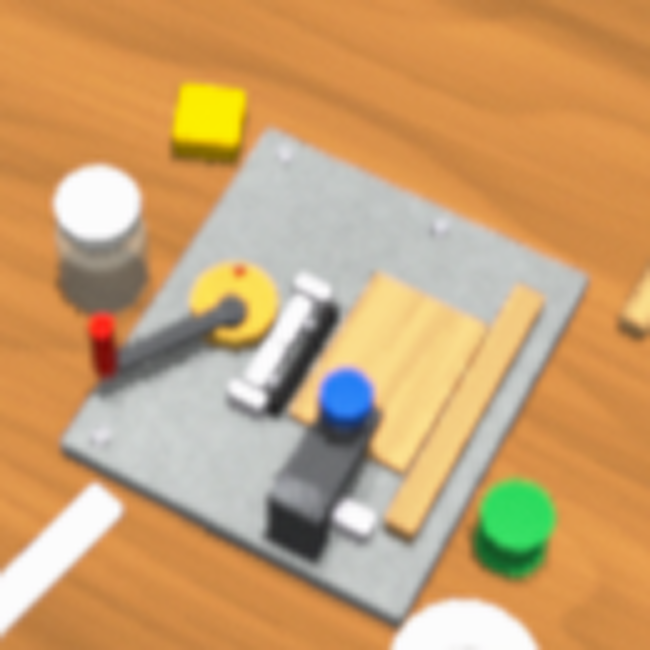

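The crops show the board corners at (107,84), (526,94), (516,578) and (85,564), the cap at (215,173), and the jar at (607,300). I'll fit the jig frame from the corners and check it against the other points.

```bash
cat >> h.py <<'E'
def fit(J,W):
    J=np.array(J,float);W=np.array(W)[:,:2];jc=J.mean(0);wc=W.mean(0)
    H=(J-jc).T@(W-wc);th=np.arctan2(H[0,1]-H[1,0],H[0,0]+H[1,1]);R=np.array([[np.cos(th),-np.sin(th)],[np.sin(th),np.cos(th)]])
    return th,wc-R@jc,W-((R@J.T).T+wc-R@jc)
E
python3 - <<'E'
from h import *
T=lambda x,y:((x+.5)/5+170-.5,(y+.5)/5+140-.5)
S=lambda x,y:((x+.5)/5+210-.5,(y+.5)/5+150-.5)
J=[(118,66),(118,-138),(-114,-138),(-114,66)]
for n,px in(("top",[T(107,84),T(526,94),T(516,578),T(85,564)]),("scene",[S(400,622),S(62,447),S(268,127),S(588,277)])):
    th,o,r=fit(J,[ray(n,q,18) for q in px]);print(n,np.degrees(th),th,o,r.round(1).tolist())
    R=np.array([[np.cos(th),-np.sin(th)],[np.sin(th),np.cos(th)]])
    j=lambda w:(R.T@(w[:2]-o)).round(1)
    inp={"top":dict(cap=((212.4,174.4),112),post=((273.5,169.6),90),hub=(T(422,298),46),cf=(T(160,430),28),cfr=(T(305,440),28),cfar=(T(313,232),28)),
     "scene":dict(cap=(S(346,394),112),post=(S(102,325),90),hub=(S(230,311),46),cn=(S(380,272),28),cn2=(S(484,325),28))}[n]
    for k,(q,z) in inp.items(): print(k,j(ray(n,q,z)),ray(n,q,z).round(1))
    q=(291.5,199.4) if n=="top" else S(97,204)
    print("jar",ray(n,q,85).round(1),j(ray(n,q,85)))
print("tri jar",two((291.5,199.4),S(97,204)),"cap",two((212.4,174.4),S(346,394)),"post",two((273.5,169.6),S(102,320)))
t=np.load("pics/top0.npz");s=np.load("pics/scene0.npz")
for n,p,roi in(("top",t["p"],(90,210,150,270)),("scene",s["p"],(355,220,405,265))):
    b,m=blobs(p,(5,60,150),(20,150,255),roi,60);print(b)
    for q,st in b:
        print(ray(n,q,4), ray(n,(st[0],st[1]),4)-ray(n,(st[0]+st[2],st[1]+st[3]),4))
for n,p in (("top",t["p"]),("scene",s["p"])):
    print(ray(n,{"top":(175.5,184.1),"scene":(312.8,251.5)}[n],42))
crop(t["p"],85,205,155,275,6,"pics/mat.png")
E
```

```text
top -0.8675532196774234 -0.015141660119648695 [574.50392071  73.69256763] [[-0.8, -0.4], [-0.6, 0.6], [0.4, 0.4], [1.0, -0.6]]
cap [59.2  0.2] [633.7  73.  112. ]
post [  77.  -131.7] [649.5 -59.1  90. ]
hub [ 14.5 -90.1] [587.6 -16.6  46. ]
cf [-49.3  31.2] [525.7 105.6  28. ]
cfr [-52.1 -37. ] [521.9  37.5  28. ]
cfar [ 46.2 -37.5] [620.2  35.5  28. ]
jar [584.4 -99.3  85. ] [  12.5 -172.9]
scene -0.5566057618951255 -0.009714603180641532 [572.93626482  75.20939802] [[0.1, -0.8], [0.1, 1.6], [-0.9, -0.2], [0.7, -0.6]]
cap [60.4 -0.5] [633.4  74.1 112. ]
post [  75.9 -132.4] [647.6 -58.   90. ]
hub [ 15.8 -90.8] [587.8 -15.7  46. ]
cn [-54.6 -35.1] [518.   40.7  28. ]
cn2 [-52.4  29.5] [520.8 105.2  28. ]
jar [583.3 -98.8  85. ] [  12.1 -173.9]
tri jar [584.05945266 -98.80531672  86.20489965] cap [633.47238209  73.5404707  111.65917455] post [648.0519186  -58.17046688  96.1228332 ]
[([118.2, 239.0], [101, 221, 36, 37, 1024])]
[491.43350193 309.72890332   4.        ] [87.29720929 91.82090131  0.        ]
[([380.2, 242.1], [364, 227, 34, 31, 828])]
[489.54453656 311.12962293   4.        ] [ -42.93567824 -111.58924541    0.        ]
[621.28819902 167.38585693  42.        ]
[617.83956385 167.23745582  42.        ]
```

View pics/mat.png

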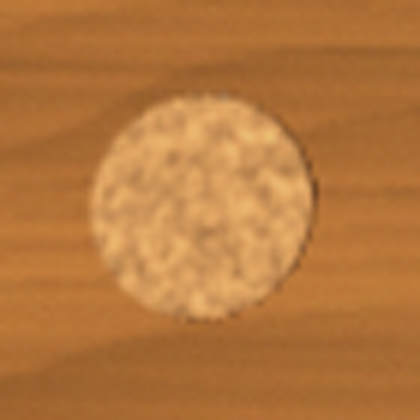

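Both views agree within about 2 mm:

| Item | World position (mm) |
|---|---|
| Jig origin | (573.7, 74.4), yaw -0.7° |
| Jar | (584, -99) |
| Mat | (490.5, 310.4) |
| Cap | (633.5, 73.5) |

The cam is at about 0.59 rad, and the cover's near edge is at jig x = -52. Next I'll write a helper that turns a world goal into tool-axis numbers.

```bash
cat >> h.py <<'E'
from scipy.spatial.transform import Rotation as Ro
JO=np.array([573.7,74.4]);JT=np.radians(-0.7)
JR=np.array([[np.cos(JT),-np.sin(JT)],[np.sin(JT),np.cos(JT)]])
def j2w(x,y): return JO+JR@np.array([x,y])
def w2j(w): return JR.T@(np.array(w)[:2]-JO)
def goal(x,y,z,yawdeg,s=None):
    s=s or read_state();R=Ro.from_euler("xyz",s["eef_rot"]);G=Ro.from_euler("xyz",[-np.pi/2,0,np.radians(yawdeg)])
    d=R.inv().apply(np.array([x,y,z])-s["eef_pos"]);r=(R.inv()*G).as_rotvec(degrees=True)
    print("row",d.round(1).tolist()+r.round(1).tolist())
def st():
    s=read_state();print("t %.2f"%s["clock"],s["eef_pos"].round(1),"yaw %.1f"%np.degrees(s["eef_rot"][2]),"F",s["wrist_force"].round(1),"gap %.1f"%s["finger_gap"])
E
python3 - <<'E'
from h import *
t=np.load("pics/top0.npz")["p"];s=np.load("pics/scene0.npz")["p"]
print("roll",ray("top",(147.4,98),200),ray("scene",(302.6,284.6),200),"wax",ray("top",(286.8,250.3),25))
goal(584,-99,150,0)
E
```

```text
roll [768.92099328 193.10543976 200.        ] [767.49620436 193.69022682 200.        ] wax [470.97083395 -94.33212676  25.        ]
row [-462.4, 63.4, -585.9, 0.0, 71.9, -0.1]
```

```bash
python3 -m handwheel '[[[-462,30,-586,0,72,0,1],[-462,30,-586,0,72,0,1],[-462,30,-586,0,72,0,1],[-462,30,-586,0,72,0,1],[-462,30,-586,0,72,0,1]]]'
python3 - <<'E'
from h import *
st();goal(584,-99,150,0)
E
```

```text
clock: 0.52
eef_pos: [286.5, 347.7, 204.8]
eef_rot: [-1.571, 0.001, 0.624]
wrist_force: [1.4, -0.1, 0.3]
finger_gap: 94.2
t 0.52 [286.5 347.7 204.8] yaw 35.8 F [ 1.4 -0.1  0.3] gap 94.2
row [-19.7, 55.1, -536.2, 0.0, 35.8, -0.0]
```

```bash
python3 -m handwheel '[[[-20,55,-536,0,36,0,1],[-20,55,-536,0,36,0,1],[-20,55,-536,0,36,0,1],[-20,55,-536,0,36,0,1],[-20,55,-536,0,36,0,1]]]' >/dev/null
python3 - <<'E'
from h import *
st();goal(584,-99,150,0)
E
```

```text
t 0.93 [401.3 174.8 183.7] yaw -0.1 F [0.3 0.  0.3] gap 94.2
row [183.0, 33.9, -273.6, 0.0, -0.1, -0.0]
```

```bash
python3 -m handwheel '[[[183,34,-274,0,0,0,1],[183,34,-274,0,0,0,1],[183,34,-274,0,0,0,1],[183,34,-274,0,0,0,1],[183,34,-274,0,0,0,1]]]' >/dev/null;python3 - <<'E'
from h import *
st();goal(584,-99,150,0)
E
```

```text
t 1.35 [515.9   2.  162.2] yaw -0.1 F [1.1 0.6 0.7] gap 94.2
row [68.2, 12.3, -100.9, 0.0, -0.1, -0.0]
```

```bash
python3 -m handwheel '[[[68,12,-101,0,0,0,1],[68,12,-101,0,0,0,1],[68,12,-101,0,0,0,1],[68,12,-101,0,0,0,1],[68,12,-101,0,0,0,1]]]' >/dev/null;python3 - <<'E'
from h import *
st();goal(584,-99,40,0);p,_=grab("top","1");crop(p,170,120,350,270,4,"pics/top1c.png")
E
```

```text
t 1.77 [ 583.7 -100.5  148.9] yaw -0.2 F [-0.1  0.4  0.1] gap 94.1
row [0.6, 108.9, 1.5, 0.0, -0.2, -0.1]
```

View pics/top1c.png

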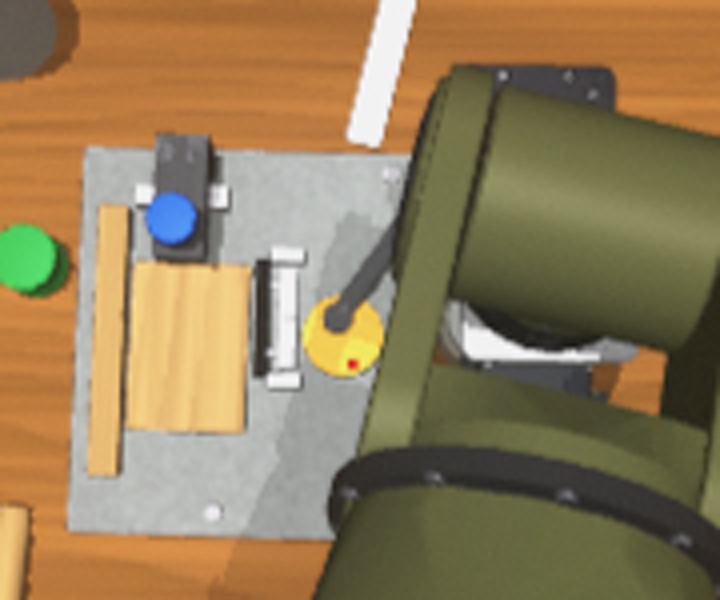

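The arm now hides the jar at about (545,335), with the gripper body above it and its long side along x. Descending straight.

```bash
python3 -m handwheel '[[[0.5,35,1.5,0,0,0,1],[0.5,70,1.5,0,0,0,1],[0.5,95,1.5,0,0,0,1],[0.5,109,1.5,0,0,0,1],[0.5,109,1.5,0,0,0,1]]]' 25;  python3 -m handwheel '[[[0,0,0,0,0,0,-0.3],[0,0,0,0,0,0,-0.3],[0,0,0,0,0,0,-0.3],[0,0,0,0,0,0,-0.3],[0,0,0,0,0,0,-0.3]]]' 25
```

```text
clock: 2.23
eef_pos: [581.7, -96.0, 37.7]
eef_rot: [-1.57, 0.007, -0.001]
wrist_force: [-0.8, 0.1, -0.8]
finger_gap: 94.0
clock: 2.65
eef_pos: [582.1, -96.0, 38.7]
eef_rot: [-1.57, 0.005, -0.001]
wrist_force: [0.4, 0.1, 0.6]
finger_gap: 64.2
```

```bash
python3 -m handwheel '[[[1,0,-3,0,0,0,-0.3],[1,0,-3,0,0,0,-0.3],[1,0,-3,0,0,0,-0.3],[1,0,-3,0,0,0,-0.3],[1,0,-3,0,0,0,-0.3]]]' 25
```

```text
clock: 3.07
eef_pos: [583.3, -99.4, 39.2]
eef_rot: [-1.571, 0.004, -0.001]
wrist_force: [-1.0, -2.9, 5.4]
finger_gap: 49.5
```

```bash
python3 -m handwheel '[[[0,0,0,0,0,0,-0.3],[0,-15,0,0,0,0,-0.3],[0,-40,0,0,0,0,-0.3],[0,-75,0,0,0,0,-0.3],[0,-110,0,0,0,0,-0.3]]]' 25
```

```text
clock: 3.48
eef_pos: [583.0, -99.1, 149.2]
eef_rot: [-1.57, 0.007, -0.001]
wrist_force: [0.4, -0.5, -1.5]
finger_gap: 49.7
```

```bash
python3 -m handwheel '[[[-5,-5,20,0,0,0,-0.3],[-13,-5,55,0,0,0,-0.3],[-21,-5,90,0,0,0,-0.3],[-29,-5,125,0,0,0,-0.3],[-37,-5,160,0,0,0,-0.3]]]' >/dev/null
python3 - <<'E'
from h import *
st();goal(490.5,310.4,150,0)
E
```

```text
t 3.90 [545.2  62.5 154.2] yaw -0.1 F [ 0.4  0.6 -2.3] gap 49.7
row [-54.9, 4.9, 247.8, -0.1, -0.1, -0.5]
```

```bash
python3 -m handwheel '[[[-8,0,35,0,0,0,-0.3],[-16,0,72,0,0,0,-0.3],[-24,0,110,0,0,0,-0.3],[-32,0,148,0,0,0,-0.3],[-40,0,183,0,0,0,-0.3]]]' >/dev/null
python3 - <<'E'
from h import *
st();goal(490.5,310.4,150,0)
E
```

```text
t 4.32 [504.2 247.6 154.2] yaw -0.0 F [ 1.3 -0.2 -2.1] gap 49.5
row [-13.7, 4.4, 62.7, -0.1, -0.0, -0.5]
```

```bash
python3 -m handwheel '[[[-7,5,30,0,0,0,-0.3],[-13,20,55,0,0,0,-0.3],[-14,50,63,0,0,0,-0.3],[-14,75,63,0,0,0,-0.3],[-14,92,63,0,0,0,-0.3]]]'; python3 -m handwheel '[[[0,0,0,0,0,0,-0.3],[0,0,0,0,0,0,-0.3]]]'
```

```text
clock: 4.73
eef_pos: [487.7, 311.0, 59.3]
eef_rot: [-1.571, 0.013, 0.001]
wrist_force: [-0.4, 0.0, -3.0]
finger_gap: 49.2
clock: 4.9
eef_pos: [486.8, 310.7, 58.1]
eef_rot: [-1.573, 0.016, 0.001]
wrist_force: [0.9, -0.5, -2.3]
finger_gap: 49.2
```

Run:
```python
from h import *
st();goal(490.5,310.4,44,0)
```

```text
t 4.90 [486.8 310.7  58.1] yaw 0.0 F [ 0.9 -0.5 -2.3] gap 49.2
row [3.9, 14.1, -0.3, 0.1, 0.0, -0.9]
```

```bash
python3 -m handwheel '[[[4,4,0,0,0,-0.9,-0.3],[4,8,0,0,0,-0.9,-0.3],[4,11,0,0,0,-0.9,-0.3],[4,13,0,0,0,-0.9,-0.3],[4,14,0,0,0,-0.9,-0.3]]]'; python3 -m handwheel '[[[0,0.5,0,0,0,0,-0.3],[0,0.5,0,0,0,0,-0.3]]]'
```

```text
clock: 5.32
eef_pos: [490.6, 310.7, 44.1]
eef_rot: [-1.573, -0.0, 0.001]
wrist_force: [-0.1, 0.0, -2.7]
finger_gap: 49.5
clock: 5.48
eef_pos: [490.7, 310.7, 43.7]
eef_rot: [-1.572, -0.0, 0.001]
wrist_force: [0.8, 0.5, -2.8]
finger_gap: 49.6
```

Not yet in contact (Fz is still the jar's weight), so I'll lower it slowly.

```bash
python3 -m handwheel '[[[0,0.7,0,0,0,0,-0.3],[0,1.3,0,0,0,0,-0.3],[0,1.3,0,0,0,0,-0.3]]]'
```

```text
clock: 5.73
eef_pos: [490.9, 310.8, 43.2]
eef_rot: [-1.572, -0.001, 0.001]
wrist_force: [-1.3, -0.7, 4.7]
finger_gap: 49.5
```

Contact: Fz has gone positive. Opening now, then lifting.

```bash
python3 -m handwheel '[[[0,0,0,0,0,0,0.2],[0,0,0,0,0,0,0.5],[0,0,0,0,0,0,1],[0,0,0,0,0,0,1],[0,0,0,0,0,0,1]]]' >/dev/null; python3 -m handwheel '[[[0,0,0,0,0,0,1],[0,-30,0,0,0,0,1],[0,-65,0,0,0,0,1],[0,-105,0,0,0,0,1],[0,-125,0,0,0,0,1]]]'
python3 - <<'E'
from h import *
# push start pose: finger centre at jig (-75,0)
w=j2w(-75,-1);print(w);goal(w[0],w[1],150,89.3)
E
```

```text
clock: 6.57
eef_pos: [491.7, 311.5, 172.8]
eef_rot: [-1.57, -0.005, 0.001]
wrist_force: [-1.0, -0.3, -0.5]
finger_gap: 94.3
[498.69338027  74.31634969]
row [6.7, 22.6, -237.2, 0.2, -89.3, 0.3]
```

```bash
python3 -m handwheel '[[[7,0,-237,0,-89,0,-0.36],[7,0,-237,0,-89,0,-0.36],[7,0,-237,0,-89,0,-0.36],[7,0,-237,0,-89,0,-0.36],[7,0,-237,0,-89,0,-0.36]]]'
python3 - <<'E'
from h import *
w=j2w(-75,-1);goal(w[0],w[1],120,89.3)
E
```

```text
clock: 6.98
eef_pos: [497.4, 116.9, 172.0]
eef_rot: [-1.574, -0.002, 0.584]
wrist_force: [0.9, 1.1, -0.8]
finger_gap: 64.2
row [-22.4, 52.0, -36.1, 0.2, -55.9, 0.0]
```

```bash
python3 -m handwheel '[[[-22,52,-36,0,-56,0,-0.36],[-22,52,-36,0,-56,0,-0.36],[-22,52,-36,0,-56,0,-0.36],[-22,52,-36,0,-56,0,-0.36],[-22,52,-36,0,-56,0,-0.36]]]' >/dev/null;  python3 - <<'E'
from h import *
w=j2w(-75,-1);st();goal(w[0],w[1],120,89.3)
E
```

```text
t 7.40 [498.9  74.2 119.7] yaw 69.2 F [-0.4  0.4  0.9] gap 31.5
row [0.1, -0.3, 0.3, 0.1, -20.1, -0.1]
```

```bash
python3 -m handwheel '[[[0,0,0,0,-20,0,-0.36],[0,0,0,0,-20,0,-0.36],[0,0,0,0,-20,0,-0.36],[0,0,0,0,-20,0,-0.36]]]' >/dev/null;  python3 - <<'E'
from h import *
w=j2w(-75,-1);st();goal(w[0],w[1],31,89.3);p,_=grab("top","2");crop(p,100,140,320,270,3.5,"pics/top2c.png");p,_=grab("scene","2");crop(p,200,150,420,300,3.5,"pics/scene2c.png")
E
```

```text
t 7.73 [498.9  74.2 119.7] yaw 89.5 F [-0.2  0.1  0.1] gap 30.5
row [0.3, 88.7, 0.4, 0.1, 0.2, -0.1]
```

View pics/top2c.png

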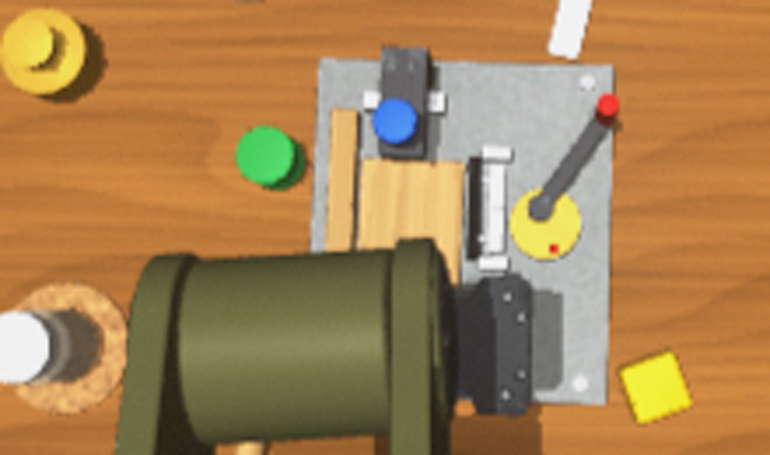

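View pics/scene2c.png

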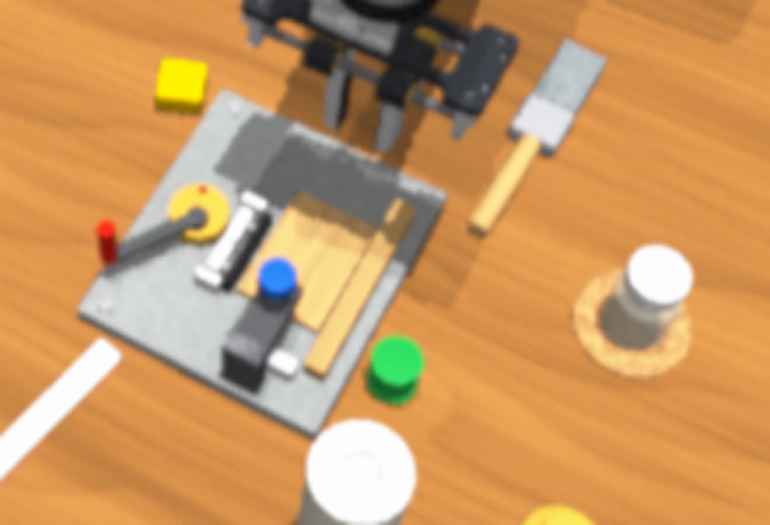

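The jar stands on the mat, lid at about (657,272) in the scene crop, and the fingers hang over the near end of the channel. Lowering, then pushing the cover.

```bash
python3 -m handwheel '[[[0,30,0,0,0,0,-0.36],[0,60,0,0,0,0,-0.36],[0,80,0,0,0,0,-0.36],[0,88,0,0,0,0,-0.36],[0,89,0,0,0,0,-0.36]]]'>/dev/null
python3 - <<'E'
from h import *
st();w=j2w(-29,-1);goal(w[0],w[1],30,89.3)
E
```

```text
t 8.25 [498.4  74.   29.4] yaw 88.9 F [-0.3  0.   1.1] gap 30.3
row [0.7, -0.6, -46.3, -0.0, -0.4, -0.1]
```

```bash
python3 -m handwheel '[[[0.3,-0.5,-7,0,0,0,-0.36],[0.3,-0.5,-14,0,0,0,-0.36],[0.3,-0.5,-20,0,0,0,-0.36],[0.3,-0.5,-26,0,0,0,-0.36],[0.3,-0.5,-31,0,0,0,-0.36]]]'; python3 -m handwheel '[[[0,0,-4,0,0,0,-0.36],[0,0,-7,0,0,0,-0.36],[0,0,-10,0,0,0,-0.36],[0,0,-12,0,0,0,-0.36]]]'
```

```text
clock: 8.67
eef_pos: [530.6, 73.7, 30.6]
eef_rot: [-1.572, 0.001, 1.551]
wrist_force: [-0.9, 0.7, 0.2]
finger_gap: 30.2
clock: 9.0
eef_pos: [542.8, 73.4, 30.6]
eef_rot: [-1.572, 0.001, 1.551]
wrist_force: [-0.9, -0.5, 0.6]
finger_gap: 30.1
```

```bash
python3 -m handwheel '[[[0,0,-1,0,0,0,-0.36],[0,0,-2,0,0,0,-0.36],[0,0,-3,0,0,0,-0.36]]]'|grep -v rot;python3 -m handwheel '[[[0,0,-1,0,0,0,-0.36],[0,0,-2,0,0,0,-0.36]]]'|grep -v rot
```

```text
clock: 9.25
eef_pos: [543.8, 73.4, 30.4]
wrist_force: [-20.6, 0.2, 15.6]
finger_gap: 30.3
clock: 9.42
eef_pos: [543.7, 73.4, 30.1]
wrist_force: [-20.7, -0.2, 15.1]
finger_gap: 29.8
```

A firm stop at 543.8 (expected about 545, force 20 N), so the cover is at the end stop. Backing off, lifting and checking.

```bash
python3 -m handwheel '[[[0,0,6,0,0,0,-0.36],[0,0,15,0,0,0,-0.36],[0,-10,25,0,0,0,-0.36],[0,-45,25,0,0,0,-0.36],[0,-85,25,0,0,0,-0.36]]]'|grep -v rot
python3 - <<'E'
from h import *
p,_=grab("scene","3");crop(p,210,150,340,280,5,"pics/scene3c.png")
E
```

```text
clock: 9.83
eef_pos: [517.9, 73.9, 114.8]
wrist_force: [0.3, -0.4, 0.9]
finger_gap: 30.1
```

View pics/scene3c.png

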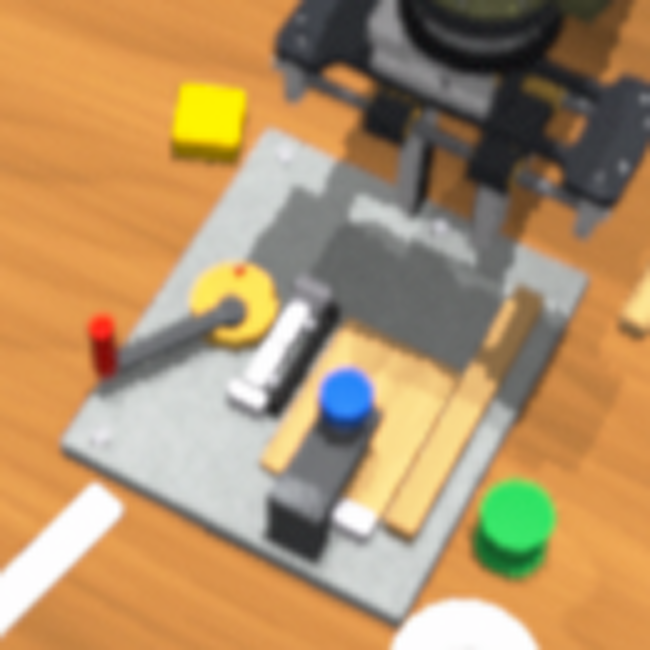

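The cover sits against the stop: its near edge now runs about (350,325)–(455,375), and the far edge is at the stop. Next, go to the lever post.

```bash
cat >> h.py <<'E'
def post(a,r=75): return j2w(15+r*np.cos(a),-90.5-r*np.sin(a))
E
python3 - <<'E'
from h import *
print(post(.594),j2w(15,-90.5));w=post(.594);goal(w[0],w[1],135,40)
E
```

```text
[649.22892684 -59.00871774] [587.59324197 -16.27650097]
row [-130.8, -11.2, -129.9, -0.1, 48.9, -0.1]
```

```bash
python3 -m handwheel '[[[-130,-20,-130,0,49,0,0.06],[-130,-20,-130,0,49,0,0.06],[-130,-20,-130,0,49,0,0.06],[-130,-20,-130,0,49,0,0.06],[-130,-20,-130,0,49,0,0.06]]]'>/dev/null;python3 - <<'E'
from h import *
st();w=post(.594);goal(w[0],w[1],135,40)
E
```

```text
t 10.30 [651.4 -61.6 144.3] yaw 52.6 F [-1.8  0.6 -0.2] gap 49.8
row [0.7, 9.3, 3.3, -0.0, 12.6, -0.1]
```

```bash
python3 -m handwheel '[[[0.5,9,3,0,12.6,0,0.06],[0.5,9,3,0,12.6,0,0.06],[0.5,9,3,0,12.6,0,0.06]]]'>/dev/null;python3 - <<'E'
from h import *
st();w=post(.594);goal(w[0],w[1],62,40)
p,_=grab("scene","4");crop(p,180,150,310,280,5,"pics/scene4c.png")
E
```

```text
t 10.55 [649.2 -59.8 134.4] yaw 39.7 F [0.  0.3 0.2] gap 50.5
row [0.7, 72.4, 0.5, -0.0, -0.3, -0.2]
```

View pics/scene4c.png

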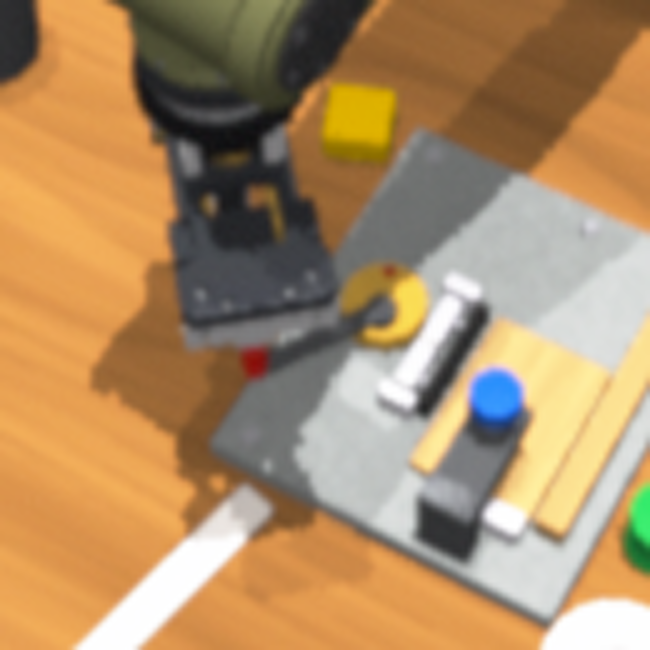

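The post's foot shows at (255,360), under the jaws. Descend and grip it lightly.

```bash
python3 -m handwheel '[[[0.5,25,0,0,0,0,0.06],[0.5,50,0,0,0,0,0.06],[0.5,68,0,0,0,0,0.06],[0.5,72,0,0,0,0,0.06],[0.5,72,0,0,0,0,-0.7]]]'|grep -v rot; python3 -m handwheel '[[[0,0,0,0,0,0,-0.8],[0,0,0,0,0,0,-0.8],[0,0,0,0,0,0,-0.8],[0,0,0,0,0,0,-0.8]]]' 15
```

```text
clock: 11.02
eef_pos: [649.0, -58.9, 62.2]
wrist_force: [-1.1, 0.2, 1.0]
finger_gap: 46.0
clock: 11.35
eef_pos: [649.4, -59.0, 63.3]
eef_rot: [-1.57, 0.003, 0.703]
wrist_force: [-0.1, 0.0, 0.3]
finger_gap: 19.8
```

Now I'll work out the arc rows, with tool yaw going from 40° to -45° as the angle goes from 0.594 to 2.5.

```bash
cat >> h.py <<'E'
def arc(angs,off=(0,0),z=62):
    s=read_state()
    for a in angs:
        w=post(a)+np.array(off); y=40-85*(a-.594)/1.906
        print("%.3f"%a,end=" ");goal(w[0],w[1],z,y,s)
E
python3 -m handwheel '[[[0,0,0,0,0,0,-0.8],[0,0,0,0,0,0,-0.8]]]' 15|grep -v rot
python3 - <<'E'
from h import *
s=read_state();print(w2j(s["eef_pos"]),"ang",-np.arctan2(*(w2j(s["eef_pos"])-[15,-90.5])[::-1]),np.linalg.norm(w2j(s["eef_pos"])-[15,-90.5]))
arc([.65,.73,.82,.91,1.0])
E
```

```text
clock: 11.52
eef_pos: [649.5, -59.0, 63.6]
wrist_force: [-1.1, -0.9, 0.5]
finger_gap: 13.6
[  77.42147467 -132.43912169] ang 0.5915963261519049 75.20193100725733
0.650 row [-4.3, 1.6, -0.8, -0.0, 2.8, -0.1]
0.730 row [-10.2, 1.6, -1.8, -0.0, 6.4, -0.1]
0.820 row [-17.0, 1.7, -2.4, 0.0, 10.4, -0.1]
0.910 row [-23.7, 1.7, -2.3, 0.0, 14.4, -0.1]
1.000 row [-30.4, 1.7, -1.6, 0.0, 18.4, -0.1]
```

```bash
python3 -m handwheel '[[[-4,0,-1,0,3,0,-0.8],[-10,0.5,-2,0,6,0,-0.8],[-17,1,-2.5,0,10,0,-0.8],[-24,1,-2.5,0,14,0,-0.8],[-30.5,1,-1.5,0,18,0,-0.8]]]' 15|grep -v rot
python3 - <<'E'
from h import *
s=read_state();print("ang",-np.arctan2(*(w2j(s["eef_pos"])-[15,-90.5])[::-1]),np.linalg.norm(w2j(s["eef_pos"])-[15,-90.5]))
arc([1.08,1.17,1.26,1.35,1.44])
E
```

```text
clock: 11.93
eef_pos: [628.1, -80.2, 63.6]
wrist_force: [5.4, -1.9, 1.0]
finger_gap: 13.4
ang 0.9944135996325619 75.67000553766687
1.080 row [-6.5, 1.6, -0.2, 0.1, 3.8, 0.0]
1.170 row [-13.2, 1.6, -0.5, 0.1, 7.8, 0.0]
1.260 row [-20.0, 1.6, -0.2, 0.1, 11.8, 0.0]
1.350 row [-26.6, 1.6, 0.6, 0.1, 15.8, 0.0]
1.440 row [-33.2, 1.6, 2.1, 0.1, 19.8, 0.0]
```

```bash
python3 -m handwheel '[[[-6.5,0,0,0,4,0,-0.8],[-13,0,-0.5,0,8,0,-0.8],[-20,0,0,0,12,0,-0.8],[-26.5,0,0.5,0,16,0,-0.8],[-33,0,2,0,20,0,-0.8]]]' 15|grep -v rot
python3 - <<'E'
from h import *
s=read_state();print("ang",-np.arctan2(*(w2j(s["eef_pos"])-[15,-90.5])[::-1]),np.linalg.norm(w2j(s["eef_pos"])-[15,-90.5]))
arc([1.52,1.61,1.70,1.79,1.88])
E
```

```text
clock: 12.35
eef_pos: [597.3, -91.9, 63.9]
wrist_force: [6.1, -6.3, -5.6]
finger_gap: 13.6
ang 1.4308446422217884 76.22074783554324
1.520 row [-6.8, 1.9, 0.9, 0.2, 3.2, 0.2]
1.610 row [-13.5, 1.8, 1.1, 0.2, 7.2, 0.2]
1.700 row [-20.2, 1.8, 2.0, 0.2, 11.2, 0.2]
1.790 row [-26.8, 1.8, 3.5, 0.2, 15.2, 0.2]
1.880 row [-33.2, 1.8, 5.5, 0.2, 19.2, 0.2]
```

```bash
python3 -m handwheel '[[[-7,0,0.8,0,3,0,-0.8],[-13.5,0,1,0,7,0,-0.8],[-20,0,2,0,11,0,-0.8],[-27,0,3.5,0,15,0,-0.8],[-33,0,5.5,0,19,0,-0.8]]]' 15|grep -v rot
python3 - <<'E'
from h import *
s=read_state();print("ang",-np.arctan2(*(w2j(s["eef_pos"])-[15,-90.5])[::-1]),np.linalg.norm(w2j(s["eef_pos"])-[15,-90.5]))
arc([1.95,2.03,2.11,2.19,2.26])
E
```

```text
clock: 12.77
eef_pos: [564.2, -88.9, 64.0]
wrist_force: [3.6, -10.6, -4.4]
finger_gap: 13.8
ang 1.8702803603807268 76.25383584847644
1.950 row [-6.0, 1.9, 1.5, 0.2, 3.1, 0.4]
2.030 row [-11.9, 1.9, 2.3, 0.2, 6.7, 0.4]
2.110 row [-17.8, 1.9, 3.6, 0.2, 10.2, 0.4]
2.190 row [-23.5, 1.8, 5.3, 0.2, 13.8, 0.4]
2.260 row [-28.4, 1.8, 7.1, 0.1, 16.9, 0.4]
```

```bash
python3 -m handwheel '[[[-6,0,0.5,0,3,0,-0.8],[-12,0,1.3,0,7,0,-0.8],[-18,0,2.6,0,10,0,-0.8],[-23.5,0,4.3,0,14,0,-0.8],[-28.5,0,6,0,17,0,-0.8]]]' 15|grep -v rot
python3 - <<'E'
from h import *
s=read_state();print("ang",-np.arctan2(*(w2j(s["eef_pos"])-[15,-90.5])[::-1]),np.linalg.norm(w2j(s["eef_pos"])-[15,-90.5]))
arc([2.33,2.38,2.42,2.46,2.5],(0,-1))
E
```

```text
clock: 13.18
eef_pos: [538.7, -75.9, 63.9]
wrist_force: [0.5, -11.2, -3.1]
finger_gap: 14.0
ang 2.245738373898112 77.15359783734073
2.330 row [-5.5, 1.9, 2.1, 0.1, 2.8, 0.5]
2.380 row [-9.2, 1.8, 2.8, 0.1, 5.0, 0.5]
2.420 row [-12.1, 1.8, 3.5, 0.1, 6.8, 0.5]
2.460 row [-15.0, 1.8, 4.4, 0.1, 8.6, 0.5]
2.500 row [-17.9, 1.8, 5.3, 0.1, 10.4, 0.5]
```

```bash
python3 -m handwheel '[[[-5.5,0,1,0,3,0,-0.8],[-9,0,1.8,0,5,0,-0.8],[-12,0,2.5,0,7,0,-0.8],[-15,0,3.4,0,9,0,-0.8],[-18,0,4.3,0,10.5,0,-0.8]]]' 15|grep -v rot;python3 -m handwheel '[[[0,0,0,0,0,0,-0.8]]]' |grep -v rot
python3 - <<'E'
from h import *
s=read_state();print("ang",-np.arctan2(*(w2j(s["eef_pos"])-[15,-90.5])[::-1]),np.linalg.norm(w2j(s["eef_pos"])-[15,-90.5]))
for n in("scene","top"):
    p,_=grab(n,"5");crop(p,*((210,150,340,280) if n=="scene" else (170,140,320,270)),5,f"pics/{n}5c.png")
E
```

```text
clock: 13.6
eef_pos: [526.0, -63.3, 63.9]
wrist_force: [-1.6, -9.8, -1.2]
finger_gap: 13.6
clock: 13.68
eef_pos: [525.8, -63.4, 63.8]
wrist_force: [3.0, 5.1, -6.3]
finger_gap: 13.9
ang 2.478418156354224 77.69517409093562
```

View pics/scene5c.png

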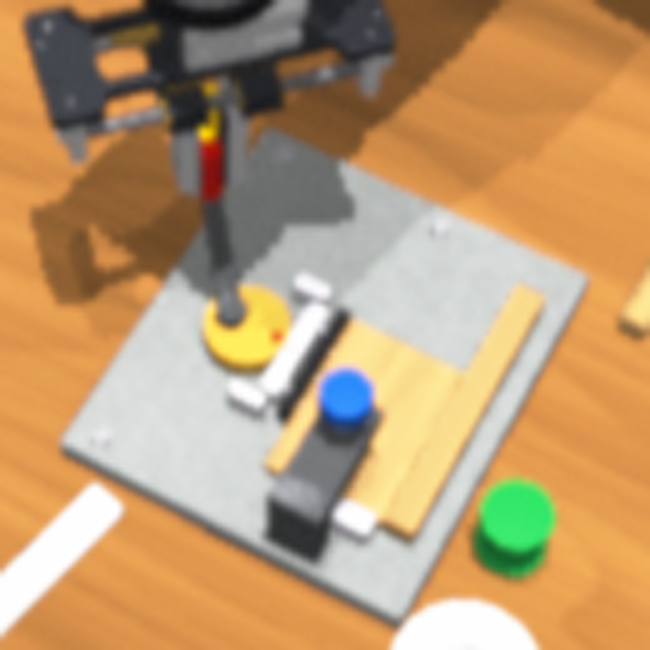

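View pics/top5c.png

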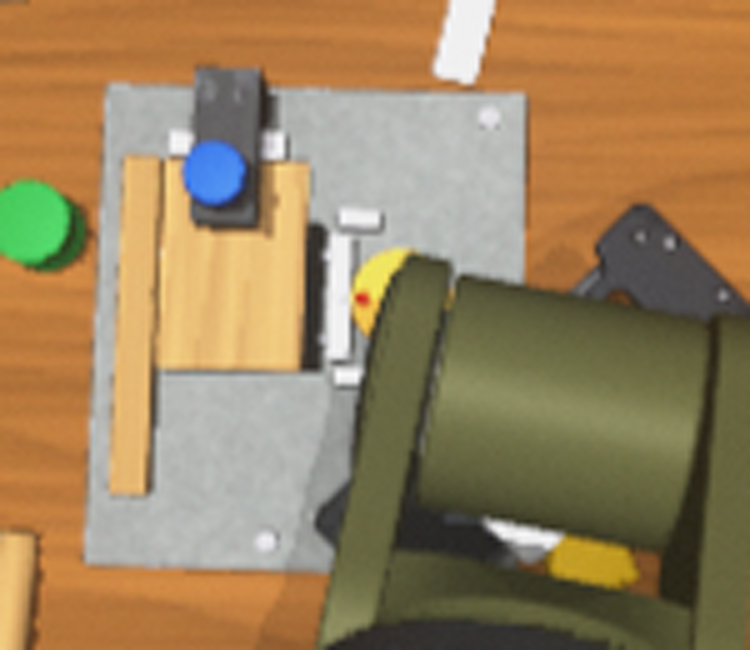

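The pad is against the cover and the red dot faces the follower, at (362,299) in the top crop and (277,337) in the scene crop. I'll compare the dot's position now with the start frames, to get the rotation.

Run:
```python
from h import *
def dot(p,roi):
    r=p.astype(float);u0,v0,u1,v1=roi;w=np.clip((r[...,0]-r[...,1]-110),0,None)[v0:v1,u0:u1]  # red minus green excess
    ys,xs=np.mgrid[v0:v1,u0:u1];k=w>0.35*w.max();w=w*k
    return (w*xs).sum()/w.sum(),(w*ys).sum()/w.sum()
for n,r0,r1 in(("top",(253,205,264,217),(238,195,247,205)),("scene",(253,199,262,209),(261,212,270,222))):
    out=[]
    for t,r in(("0",r0),("5",r1)):
        p=np.load(f"pics/{n}{t}.npz")["p"];q=dot(p,r);w=w2j(ray(n,q,36));out.append(w)
        v=w-np.array([15,-90.5]);print(n,t,np.round(q,1),"jig",w.round(1),"rad %.1f az %.3f"%(np.linalg.norm(v),np.arctan2(v[1],v[0])), "az vs -az lever: cam=%.3f"%((np.pi/2+2.5-np.arctan2(v[1],v[0]))%(2*np.pi)))
```

```text
top 0 [257.6 210.6] jig [-10.4 -99.8] rad 27.1 az -2.791 az vs -az lever: cam=0.578
top 5 [241.7 199. ] jig [ 15.7 -61.9] rad 28.6 az 1.545 az vs -az lever: cam=2.526
scene 0 [nan nan] jig [nan nan] rad nan az nan az vs -az lever: cam=nan
scene 5 [nan nan] jig [nan nan] rad nan az nan az vs -az lever: cam=nan<stdin>:5: RuntimeWarning: invalid value encountered in scalar divide
```

Dot angle gives 2.526 and post pose gives 2.478, so about 2.50 either way. Release and lift, then measure the lever unobstructed.

```bash
python3 -m handwheel '[[[0,0,0,0,0,0,-0.2],[0,0,0,0,0,0,-0.2],[0,0,0,0,0,0,-0.2],[0,0,0,0,0,0,-0.2],[0,-5,0,0,0,0,-0.2]]]'|grep -v rot;python3 -m handwheel '[[[0,-20,0,0,0,0,-0.2],[0,-50,0,0,0,0,-0.2],[0,-90,0,0,0,0,-0.2],[0,-110,0,0,0,0,-0.2]]]' |grep -v rot
python3 - <<'E'
from h import *
goal(480,60,220,0)
E
```

```text
clock: 14.2
eef_pos: [525.5, -63.2, 68.3]
wrist_force: [-0.7, -0.6, -0.4]
finger_gap: 36.8
clock: 14.53
eef_pos: [525.9, -62.3, 182.9]
wrist_force: [0.7, -0.4, 0.5]
finger_gap: 37.2
row [-118.7, -38.7, 53.5, 0.3, -45.2, 0.7]
```

Run:
```python
from h import *
goal(430,190,220,-45)
```

```text
row [-246.1, -40.3, 109.6, 0.0, -0.2, 0.7]
```

```bash
python3 -m handwheel '[[[-246,-40,110,0,0,0,-1],[-246,-40,110,0,0,0,-1],[-246,-40,110,0,0,0,-1],[-246,-40,110,0,0,0,-1],[-246,-40,110,0,0,0,-1]]]'>/dev/null;python3 -m handwheel '[[[-85,-5,40,0,0,0,-1],[-85,-5,40,0,0,0,-1],[-85,-5,40,0,0,0,-1]]]' |grep -v rot
python3 - <<'E'
from h import *
for n in("scene","top"):
    p,_=grab(n,"6");crop(p,*((210,150,340,280) if n=="scene" else (170,140,320,270)),5,f"pics/{n}6c.png")
    print(n,blobs(p,(0,150,110),(6,255,255),(200,150,320,270),3)[0])
E
```

```text
clock: 15.2
eef_pos: [418.3, 224.5, 215.7]
wrist_force: [0.3, -1.0, -0.5]
finger_gap: 0.2
scene [([251.5, 184.0], [250, 179, 4, 11, 40])]
top [([241.7, 199.3], [241, 199, 2, 2, 3]), ([274.1, 224.6], [271, 222, 7, 6, 36])]
```

View pics/scene6c.png

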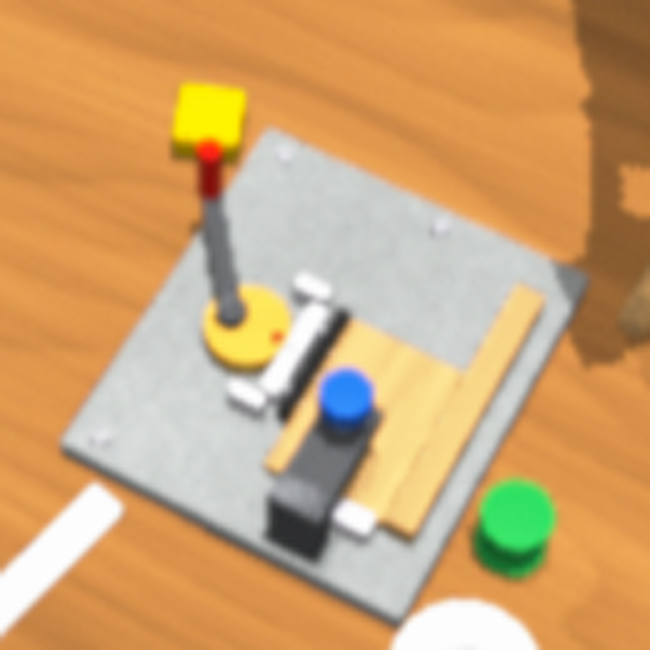

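View pics/top6c.png

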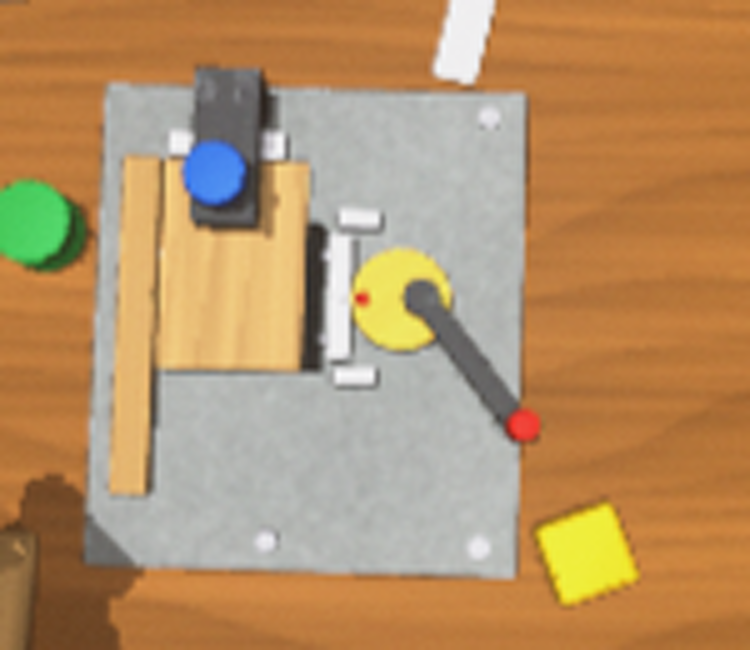

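The lever now points back and right, with the post at (523,425) in the top crop and (208,152) in the scene crop. The cover lies against the fence and the stop.

Run:
```python
from h import *
T=lambda x,y:((x+.5)/5+170-.5,(y+.5)/5+140-.5)
S=lambda x,y:((x+.5)/5+210-.5,(y+.5)/5+150-.5)
for nm,n,q,h in(("t0","top",(273.5,169.6),T(422,298)),("t6","top",T(523,425),T(422,298)),("s0","scene",S(102,325),S(230,311)),("s6","scene",S(208,153),S(231,311))):
    w=w2j(ray(n,q,90));hh=w2j(ray(n,h,46));
    for c in(hh,np.array([15,-90.5])):
        v=w-c;print(nm,w.round(1),c.round(1),"cam %.3f r %.1f"%(-np.arctan2(v[1],v[0]),np.linalg.norm(v)))
# cover corners (z 28)
for k,q in dict(nl=T(160,369),nr=T(302,370),fr=T(310,165)).items(): print(k,w2j(ray("top",q,28)).round(1))
print("follower line?")
# punch approach
goal(633.5,73.5,140,-45)
```

```text
t0 [  77.4 -132.6] [ 15.  -90.9] cam 0.590 r 75.1
t0 [  77.4 -132.6] [ 15.  -90.5] cam 0.594 r 75.3
t6 [ -43.6 -136.4] [ 15.  -90.9] cam 2.481 r 74.2
t6 [ -43.6 -136.4] [ 15.  -90.5] cam 2.477 r 74.4
s0 [  75.5 -131.4] [ 15.2 -89.9] cam 0.603 r 73.2
s0 [  75.5 -131.4] [ 15.  -90.5] cam 0.595 r 73.1
s6 [ -42.5 -135.7] [ 14.9 -89.5] cam 2.464 r 73.7
s6 [ -42.5 -135.7] [ 15.  -90.5] cam 2.475 r 73.1
nl [-19.8  31.8]
nr [-18.6 -35.1]
fr [ 79.  -35.9]
follower line?
row [255.9, 78.8, 46.0, -0.0, -0.0, 0.8]
```

Post says 2.475 and the dot 2.526, so the high point is on within about 0.03 rad (cam lift loss under 0.01 mm). The cover edges read jig -19 and 79, so it is home. On to the punch.

```bash
python3 -m handwheel '[[[256,50,46,0,0,0,-1],[256,50,46,0,0,0,-1],[256,50,46,0,0,0,-1],[256,50,46,0,0,0,-1],[256,50,46,0,0,0,-1]]]'>/dev/null;python3 - <<'E'
from h import *
st();goal(633.5,73.5,135,-45)
E
```

```text
t 15.72 [590.5 101.3 178.1] yaw -45.1 F [-0.1  0.6 -0. ] gap 0.5
row [49.4, 43.8, 10.8, -0.0, -0.1, 0.8]
```

```bash
python3 -m handwheel '[[[25,15,5,0,0,0.5,-1],[50,30,11,0,0,0.8,-1],[50,43,11,0,0,0.8,-1],[50,43,11,0,0,0.8,-1]]]'>/dev/null;python3 - <<'E'
from h import *
st();goal(633.5,73.5,122,-45)
p,_=grab("scene","7");crop(p,230,170,330,270,6,"pics/scene7c.png")
E
```

```text
t 16.05 [633.4  71.  132.4] yaw -45.2 F [-0.5  0.6  0.2] gap 0.6
row [-1.6, 10.4, 1.9, 0.2, -0.2, -0.2]
```

View pics/scene7c.png

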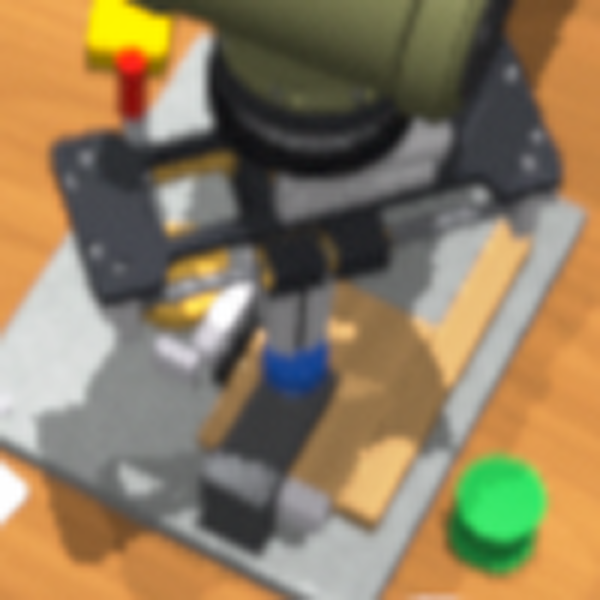

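The closed fingertips are right over the blue cap at (295,365). Centre the last 2 mm, then lower until contact (expected at TCP z of about 120).

```bash
python3 -m handwheel '[[[-1.6,3,2,0,0,0,-1],[-1.6,6,2,0,0,0,-1],[-1.6,9,2,0,0,0,-1],[-1.6,9,2,0,0,0,-1]]]'|grep -v rot;python3 -m handwheel '[[[0,1.5,0,0,0,0,-1],[0,3,0,0,0,0,-1],[0,3,0,0,0,0,-1]]]'|grep -v rot
```

```text
clock: 16.43
eef_pos: [633.2, 75.1, 125.5]
wrist_force: [0.8, 0.2, -0.8]
finger_gap: 0.6
clock: 16.68
eef_pos: [633.1, 75.2, 122.4]
wrist_force: [-0.4, -0.1, 0.2]
finger_gap: 0.6
```

```bash
python3 -m handwheel '[[[1.5,0,-1,0,0,0,-1],[1.5,1,-1,0,0,0,-1],[1.5,2,-1,0,0,0,-1]]]'|grep -v rot;python3 -m handwheel '[[[0,1,0,0,0,0,-1],[0,2,0,0,0,0,-1]]]'|grep -v rot
```

```text
clock: 16.93
eef_pos: [633.5, 73.3, 120.4]
wrist_force: [0.1, -0.1, -1.1]
finger_gap: 0.5
clock: 17.1
eef_pos: [633.6, 73.3, 118.9]
wrist_force: [-2.4, 0.4, 7.0]
finger_gap: 0.4
```

```bash
python3 -m handwheel '[[[0,1.5,0,0,0,0,-1],[0,3,0,0,0,0,-1],[0,3.5,0,0,0,0,-1]]]'|grep -v rot;python3 -m handwheel '[[[0,1.5,0,0,0,0,-1],[0,3,0,0,0,0,-1],[0,4,0,0,0,0,-1]]]'|grep -v rot
```

```text
clock: 17.35
eef_pos: [633.7, 73.4, 116.2]
wrist_force: [-4.9, -0.3, 10.5]
finger_gap: 0.5
clock: 17.6
eef_pos: [633.8, 73.3, 114.1]
wrist_force: [-9.0, -0.3, 18.6]
finger_gap: 0.6
```

```bash
python3 - <<'E'
from h import *
s=read_state();st();print(s["eef_rot"],s["moment"]);goal(633.0,73.3,113,-45)
E
python3 -m handwheel '[[[-0.5,0.5,-0.5,0,0,0,-1],[-0.5,1,-0.5,0,0,0,-1]]]'
```

```text
t 17.60 [633.8  73.3 114.1] yaw -45.1 F [-9.  -0.3 18.6] gap 0.6
[-1.57061993e+00  7.16591072e-04 -7.87134359e-01] [-0.26254598  1.94970787 -0.03752288]
row [-0.6, 1.1, -0.6, -0.0, -0.1, -0.0]
clock: 17.77
eef_pos: [633.7, 73.3, 114.9]
eef_rot: [-1.569, -0.001, -0.787]
wrist_force: [-5.3, -0.2, 17.1]
finger_gap: 0.5
```

```bash
python3 -m handwheel '[[[-0.7,2,-0.7,0,0,0,-1],[-0.7,3.5,-0.7,0,0,0,-1],[-0.7,4.5,-0.7,0,0,0,-1]]]'|grep -v rot
```

```text
clock: 18.02
eef_pos: [633.6, 73.2, 112.8]
wrist_force: [-3.7, -0.4, 18.7]
finger_gap: 0.8
```

```bash
python3 -m handwheel '[[[-0.4,2,-0.4,0,0,0,-1],[-0.4,4,-0.4,0,0,0,-1],[-0.4,5,-0.4,0,0,0,-1]]]'|grep -v rot; python3 -m handwheel '[[[-0.3,2,-0.3,0,0,0,-1],[-0.3,4,-0.3,0,0,0,-1]]]'|grep -v rot
```

```text
clock: 18.27
eef_pos: [633.5, 73.3, 109.3]
wrist_force: [-2.5, 0.8, 12.9]
finger_gap: 0.3
clock: 18.43
eef_pos: [633.9, 73.4, 108.2]
wrist_force: [-15.5, -0.3, 39.5]
finger_gap: 0.5
```

The force fell after the snap and then rose to 39 N at the hard stop, for about 11.7 mm of travel. Now let it up.

```bash
python3 -m handwheel '[[[0,-4,0,0,0,0,-1],[0,-10,0,0,0,0,-1],[0,-20,0,0,0,0,-1],[0,-45,0,0,0,0,-1],[0,-80,0,0,0,0,-1]]]'|grep -v rot
python3 - <<'E'
from h import *
goal(430,190,220,-45)
E
```

```text
clock: 18.85
eef_pos: [631.9, 73.2, 186.6]
wrist_force: [-0.2, -0.5, 0.2]
finger_gap: 0.3
row [-225.1, -34.4, -60.4, -0.3, -0.1, 0.2]
```

```bash
python3 -m handwheel '[[[-225,-50,-60,0,0,0,-1],[-225,-50,-60,0,0,0,-1],[-225,-50,-60,0,0,0,-1],[-225,-50,-60,0,0,0,-1],[-225,-50,-60,0,0,0,-1]]]'>/dev/null;python3 -m handwheel '[[[-30,0,-15,0,0,0,-1],[-30,0,-15,0,0,0,-1],[-30,0,-15,0,0,0,-1]]]' |grep -v rot
python3 - <<'E'
from h import *
for n in("scene","top"):
    p,_=grab(n,"8");crop(p,*((210,150,340,280) if n=="scene" else (170,140,320,270)),5,f"pics/{n}8c.png")
    q=np.load(f"pics/{n}6.npz")["p"]; o=np.load(f"pics/{n}0.npz")["p"]
    for a,b in ((q,"6"),(o,"0")):
        d=(np.abs(p.astype(int)-a).max(2)>60).astype(np.uint8);k,l,s,c=cv2.connectedComponentsWithStats(d);print(n,b,[(c[i].round().tolist(),int(s[i,4])) for i in range(1,k) if s[i,4]>12])
p=np.load("pics/scene8.npz")["p"]
print(blobs(p,(108,150,100),(125,255,255),(260,210,300,250))[0])
E
```

```text
clock: 19.52
eef_pos: [421.7, 187.0, 230.6]
wrist_force: [0.3, -0.2, 0.1]
finger_gap: 0.5
scene 6 [([418.0, 5.0], 346), ([380.0, 43.0], 898), ([434.0, 31.0], 67), ([398.0, 35.0], 375), ([421.0, 103.0], 2754), ([320.0, 51.0], 24), ([407.0, 57.0], 113), ([406.0, 62.0], 15), ([419.0, 72.0], 64), ([378.0, 104.0], 22), ([401.0, 112.0], 70), ([357.0, 123.0], 674), ([319.0, 172.0], 770), ([390.0, 121.0], 71), ([396.0, 128.0], 72), ([372.0, 135.0], 68), ([363.0, 138.0], 25), ([359.0, 147.0], 25), ([368.0, 157.0], 15), ([362.0, 170.0], 178), ([332.0, 183.0], 57), ([355.0, 185.0], 102), ([365.0, 205.0], 445), ([341.0, 191.0], 48)]
scene 0 [([422.0, 2.0], 49), ([389.0, 5.0], 41), ([328.0, 15.0], 102), ([416.0, 25.0], 721), ([373.0, 41.0], 492), ([319.0, 22.0], 38), ([350.0, 30.0], 25), ([323.0, 30.0], 22), ([314.0, 37.0], 43), ([359.0, 138.0], 6582), ([321.0, 54.0], 84), ([387.0, 63.0], 320), ([307.0, 75.0], 41), ([385.0, 91.0], 74), ([508.0, 126.0], 64), ([405.0, 123.0], 28), ([452.0, 164.0], 3545), ([397.0, 129.0], 59), ([252.0, 209.0], 1394), ([384.0, 234.0], 523), ([268.0, 239.0], 23), ([284.0, 245.0], 52)]
top 6 [([143.0, 247.0], 549), ([215.0, 296.0], 1535), ([111.0, 257.0], 593), ([169.0, 251.0], 72), ([131.0, 266.0], 238), ([168.0, 264.0], 32), ([45.0, 274.0], 681), ([87.0, 264.0], 48), ([77.0, 338.0], 3483), ([152.0, 274.0], 21), ([181.0, 282.0], 74), ([93.0, 295.0], 57), ([119.0, 337.0], 2475), ([194.0, 288.0], 118), ([169.0, 327.0], 1218), ([1.0, 343.0], 35), ([36.0, 364.0], 867)]
top 0 [([260.0, 198.0], 627), ([203.0, 186.0], 112), ([223.0, 209.0], 669), ([290.0, 201.0], 425), ([97.0, 307.0], 12157), ([194.0, 236.0], 30), ([188.0, 264.0], 520), ([203.0, 247.0], 94), ([205.0, 343.0], 3330), ([172.0, 310.0], 41), ([218.0, 330.0], 14), ([2.0, 344.0], 77), ([24.0, 354.0], 44), ([32.0, 360.0], 23), ([16.0, 368.0], 106), ([7.0, 381.0], 74)]
[([279.5, 231.4], [275, 225, 9, 10, 31])]
```

View pics/scene8c.png

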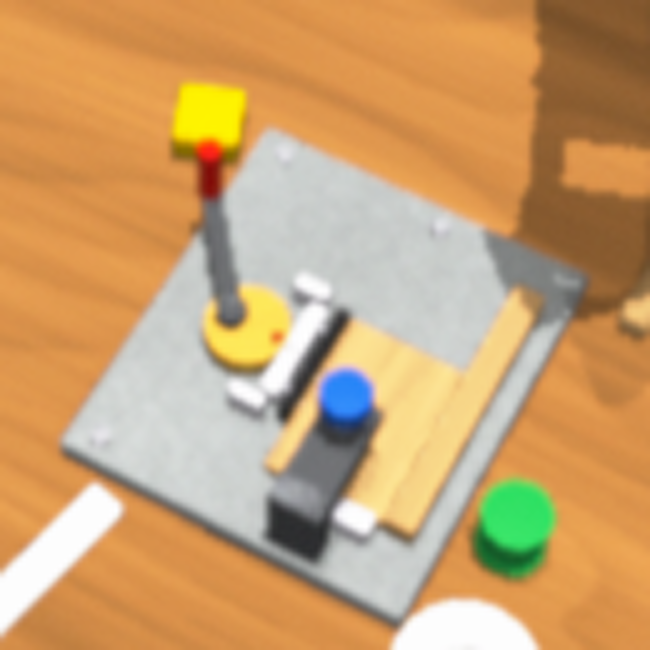

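View pics/top8.png

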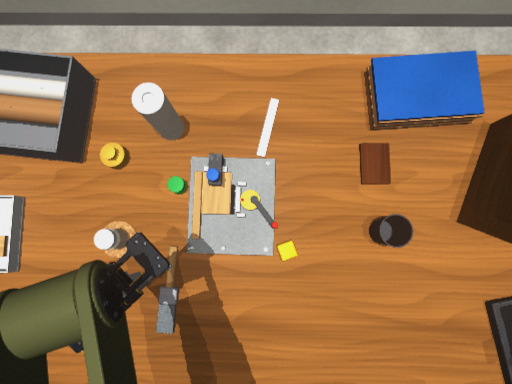

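View pics/scene8.png

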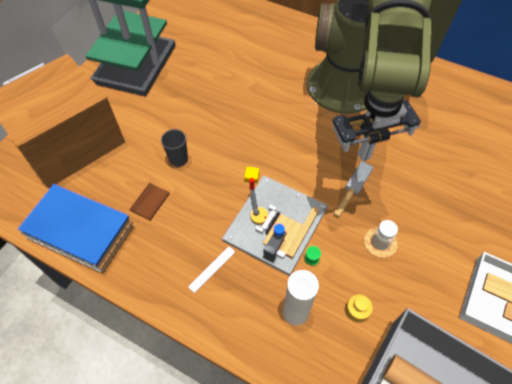

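The cap is back up at (346,394), where it started; the lever, cover and neighbouring things are unchanged; the jar is on the mat. One last check of the jar, then hand in.

Run:
```python
from h import *
for n,roi in(("scene",(370,215,400,245)),("top",(90,225,125,255))):
    p=np.load(f"pics/{n}8.npz")["p"]
    for q,s in blobs(p,(0,0,190),(180,40,255),roi,30)[0]: print(n,q,s,ray(n,q,89).round(1))
from cell import order
print(order.sign_off())
```

```text
scene [388.1, 228.2] [379, 220, 19, 17, 237] [490.8 311.1  89. ]
top [103.6, 238.7] [94, 229, 20, 20, 315] [493.1 309.9  89. ]
the job is handed in; nothing more can be done
None
```

The job is handed in at about 19.6 s of the 72 s allowed. I moved the jar to the mat, pushed the cover home, shut the clamp, then pressed the punch and let it spring back, in that order.

- **Jar:** it stands upright on the mat. The lid measures within about 3 mm of the mat's centre in both views, and there is 20 mm of room around it.
- **Cover:** it met the end stop firmly, with about 20 N on the fingers. Once clamped, its edges read jig x of about -19 and +79 mm, where home is -20 and +80.
- **Clamp:** the two measurements of the cam angle disagree slightly. The post gives 2.475 rad and the red dot 2.526, either side of the 2.5 target. I left it there because the difference in lift is under 0.01 mm.
- **Punch:** the press read higher than the stated 11 to 12 N, about 19 N before the snap, with some sideways load on the cap. The force then fell, and it reached the hard stop at about 11.7 mm with 39 N at the fingertips. The cap is back at its starting position in the last pictures. The mark itself is hidden under the punch, so I did not see it.
- **Other things:** the last pictures show no visible movement of the other things. The arm's clear of everything.

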